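# Load the specimen carrier under the leaf springs

## Task

Load the blue specimen carrier into its dock beside the microscope: with the fingertips, press its striped thumb ledge down firmly until the orange sprung tray beneath it bottoms, keep it pressed and slide it under the two brass leaf springs until it is fully home against the end stop. Then take the hand away, so that the carrier lies flat, held by both springs, and the empty tray pops back up behind it. Do not grip or lift the carrier, and leave the filter cube, the objective and the lens tube where they stand.

Things in the scene. Friction and masses are not known exactly. Their poses are not given: they have to be found in the camera images.
- dock: Fixed loading dock, grey aluminium on a black sole, 224 x 108 mm. Origin on the table surface; x = loading direction, towards the end stop; y across, z up. Side rails along its whole length: inner faces y = +-40 mm, 8 mm thick, tops z = 28 mm. Orange sprung tray from x = -111 to -11 mm, then a fixed floor (z = 12 mm) from x = -8 mm to the end stop.
- dock_rear (a point): Middle of the dock's loading end, on the table, dock x = -116 mm. On either side of it stands a small rear corner stop (x = -119 to -113, |y| = 28 to 40, top z = 26 mm), which keeps the carrier from sliding off backwards; open between them.
- dock_lips (a point): Middle between the two black clamp lips, at dock x = 5 mm, z = 29 mm. The lips overhang from the rails to y = +-30 mm, at x = -4 to +14 mm, underside z = 29, top z = 35, screws to 37.5 mm; a 60 mm gap stays open between them for the fingers. The carrier on the raised tray butts against them; only pressed down does it pass below, with 3 mm to spare.
- dock_stop (a point): Foot of the black end stop's face, at dock x = 85 mm, z = 12 mm (fixed floor). Stop top z = 32 mm. The carrier's nose touches it when home. The loading direction runs to the robot's left, turned up to 0.4 rad back towards the robot.
- carrier: Loose blue plate 90 x 76 mm, about 180 g. Origin: centre of underside; x towards its nose, along the dock's x. Front (x = -9 to 45) 14 mm thick, glass window on top. Rear (x = -45 to -9): thumb ledge, 8 mm thick, white stripes; at x = -9 a 6 mm step a fingertip can push against. Starts near dock x = -61, z = 22.5 mm; home at x = 40, z = 12 mm, its tail then 6 mm past the tray.
- tray (a joint): Travel (m) of the orange sprung tray, 0 = up (top 22.5 mm above the table), 0.010 = bottomed (top 12.5 mm above the table). Its spring pushes up with 6 N when up and 12 N when bottomed.
- leaf_near (a joint): Angle (rad) of the brass leaf spring on the dock's +y side (nearer the robot): an 8 mm wide tongue at y = +34.5 mm, sloping down from below the lip (x = 10) to its low point at x = 48 mm, about 19 mm above the table. 0 = free, about 0.18 when it rides on the carrier's thick front part; there it presses down with about 3 N.
- leaf_far (a joint): Angle (rad) of the same spring on the dock's -y side (farther from the robot), y = -34.5 mm.
- orange_cube: Loose black filter cube with an orange window, 41 x 38 x 43 mm, a bystander. Origin at the centre of its underside.
- objective: Loose microscope objective with a yellow ring, standing, 31 mm diameter, 50 mm tall, a bystander. Origin at the centre of its underside.
- lens_tube: Loose black lens tube, 31 mm diameter, 30 mm tall, a bystander standing behind the dock. Origin at the centre of its underside. Beyond it, cables hang about 100 mm above the table (from about 0.66 m ahead of the robot): keep the gripper's body out of them.

How it is judged:
On the way, in this order (a step that is already met when the one before it is completed fails the run):
1. the carrier is pressed down on its tray before it goes under the springs (value of joint tray above 0.007 m and x of carrier in the frame of dock below -0.03 m and contact force between the fingers and carrier above 4 N), for 0.05 s.
2. still pressed down, it slides under both leaf springs and lifts them (value of joint tray above 0.006 m and value of joint each of leaf_near, leaf_far above 0.12 rad and contact force between the fingers and carrier above 2 N), for 0.05 s.
At the end, for the whole second after the job is handed in: The carrier is home within 3.5 mm of the end stop, flat on the dock's floor (tilt under 0.05 rad, underside under 14.5 mm above the table), at rest, both leaf springs ride on it (over 0.12 rad), and the tray is back up (within 2 mm) (x of carrier in the frame of dock above 0.0365 m and z of carrier in the frame of dock below 0.0145 m and angle between carrier's own z axis and vertical below 0.05 rad and value of joint each of leaf_near, leaf_far above 0.12 rad and value of joint tray below 0.002 m and linear speed of carrier below 0.01 m/s); the robot touches nothing.
It fails at once if the carrier is lifted off its tray or tipped (z of carrier in the frame of dock above 0.029 m or angle between carrier's own z axis and vertical above 0.3 rad).
It fails at once if a bystander is disturbed (distance of any of orange_cube, objective, lens_tube from where it was at the start of the episode above 0.015 m).
It also fails if it takes over 38 s, if anything falls off the work surface, if the arm or the gripper's body presses on something with over 40 N, if the wrist force passes 120 N, or if a joint passes its speed limit or range.

## Robot

A 6-joint arm with a two-finger parallel gripper is mounted at the origin on a cart in front of the work surface, level with it; the furniture and walls round the work are solid. World frame = base frame: x ahead of the robot, y to its left, z up, the work surface at z = 0. Lengths are in m, angles in rad, forces in N, time in s.
With the tool pointing down it reaches from about 0.3 to 0.875 m from the base axis. Payload 6.4 kg.
Tool frame: the origin (TCP) lies between the finger pads; the fingertips stand 19 mm ahead of it and the grasp point (between the pads) is the TCP (tip_reach is the distance from the TCP to the fingertips, in m); z points along the fingers, y is the line along which they close (so a half turn about z gives the same grasp; the last joint's range is limited). The gripper opens to 88 mm and grips with 3 to 60 N. Pads are 18 mm wide; open, the fingers measure 123 mm over their backs; the gripper's body (75 mm by 187 mm) begins 45 mm behind the grasp point.
Start: joints at [-1.449, 0.181, 1.607, -0, 1.354, -0.206], TCP at [0.185, -0.544, 0.258] pointing down, gripper open.
Joint ranges: [-2.99, 2.99], [-0.89, 2.07], [0.3, 2.58], [-1.14, 4.28], [0, 2.63], [-3.12, 3.12]. Speed limits (rad/s): [2.57, 2.57, 3.01, 3.14, 3.14, 3.14].

## Interface

Orientations are given as a unit quaternion [x, y, z, w].
In Python, from plant import sense, camera, get_calibration, job_done, tip_reach gives the robot as it stands.
- The arm moves only by the shell command python3 -m inch 'ROWS' [OPENING] [FORCE]. ROWS is JSON, a list that holds one entry, the list of rows, each a list of 6 numbers: the shift along the tool's x, y, z in m, then the turn, a rotation vector about the tool's x, y, z in degrees. In form: [[[x, y, z, ax, ay, az], ...]]. A call has 1 to 5 rows; each row is the pose to reach, as a shift and turn from the pose commanded when the call began, along the tool's axes at that moment; what a row does not reach only later rows make up. A row lasts 1/12 s, in which the tool goes at most 41.7 mm and 7.16 degrees, less where a joint would pass 70% of its speed; a pose out of reach is approached as far as the arm can. A call with a gripper value outside its range is refused whole. OPENING is the finger opening in m, from 0 to 0.0881, set as the call begins (- or left out, the last holds). The fingers move at their own pace and stop on an object; FORCE is the grip in N (left out, the last holds). Time passes only in rows, so rows that repeat a pose let the fingers close. It gives the time, the measured TCP pose, the force, the opening and the grip force at its end, in the units of the state.
- sense(): the state, without advancing time (a new reading comes with each control period).
- camera(name): name is "scene" or "top" or "wrist"; returns the picture (480x640x3 uint8, red, green, blue); there is no depth.
- get_calibration(name): a dict with "intrinsics" (3x3 intrinsics, pixels), "extrinsics" (4x4, takes a point from camera to world coordinates). Camera axes: x right, y down, z forward; pixel columns grow to the right and rows downward; lengths in m; the calibration is good to about 2 mm. A picture is of the moment at which its call begins: read the wrist's pose just before it. get_calibration takes no time and is no camera call; for the wrist camera it gives the pose at the moment of the call.
- job_done(): hands the job in; it is judged then, once.
The state is a dict: "time_s": time; "joint_pos": joint angles; "joint_vel": joint speeds; "effort": joint torques, N m; "eef_pos": TCP position; "eef_rot": TCP orientation; "contact_force": force on the tool from outside, world axes, zero at the start; "moment": the same for the moment, N m; "width": finger opening in m; "finger_force": force on a finger pad.
Only numpy, scipy, OpenCV 4.12 (cv2) and the standard library are available. Lean on these libraries where they do the work, as an engineer would, in place of code of your own. Each camera call takes 0.05 s, during which the arm holds its last target. There are 200 camera calls.

## Working session

There is one attempt and no reset: what is moved stays moved. The work goes in short steps, Python scripts to look and compute and a shell command to move; the robot and the scene stay as the last step left them, time stands still between calls to the robot, and variables do not carry over. Pictures are saved under pics/ and viewed, at most 10 in all, crops included, and the job is handed in when it is done.

```bash
mkdir -p pics
python3 - <<'E'
from plant import *
import cv2
s=sense();print(s['time_s'],s['eef_pos'],s['eef_rot'],tip_reach)
for n in("top","scene"):
    cv2.imwrite(f"pics/{n}0.png",camera(n)[:,:,::-1]);c=get_calibration(n);print(n,c)
E
```

```text
0.0 [ 0.18509592 -0.54384194  0.25678043] [ 9.86596628e-01  1.63175547e-01  4.40737066e-05 -9.12259596e-04] 0.019
top {'intrinsics': array([[534.10851675,   0.        , 322.53211317],
       [  0.        , 534.10851675, 239.65233552],
       [  0.        ,   0.        ,   1.        ]]), 'extrinsics': array([[ 0.02663223, -0.99692882,  0.07364543,  0.49093419],
       [-0.99906222, -0.02906026, -0.03209644,  0.00833506],
       [ 0.03413802, -0.07272157, -0.99676786,  1.03179094],
       [ 0.        ,  0.        ,  0.        ,  1.        ]])}
scene {'intrinsics': array([[509.606634  ,   0.        , 322.17738484],
       [  0.        , 509.606634  , 239.36449263],
       [  0.        ,   0.        ,   1.        ]]), 'extrinsics': array([[-0.8853849 , -0.22640734,  0.40599668,  0.2107314 ],
       [-0.46481817,  0.41965672, -0.77963601,  0.68116135],
       [ 0.00613608, -0.87899258, -0.47679596,  0.45448096],
       [ 0.        ,  0.        ,  0.        ,  1.        ]])}
```

View pics/top0.png

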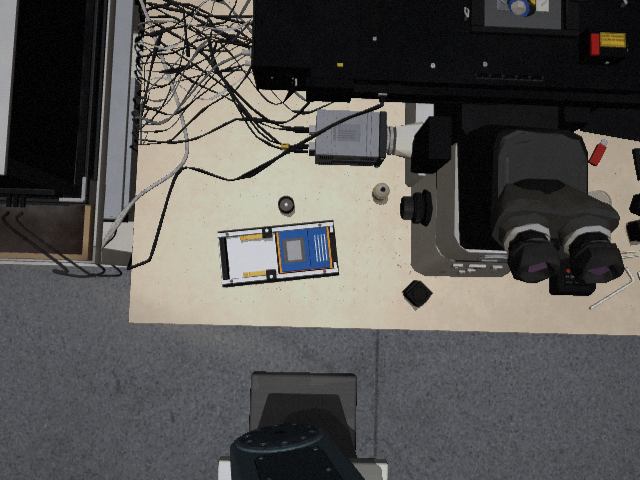

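View pics/scene0.png

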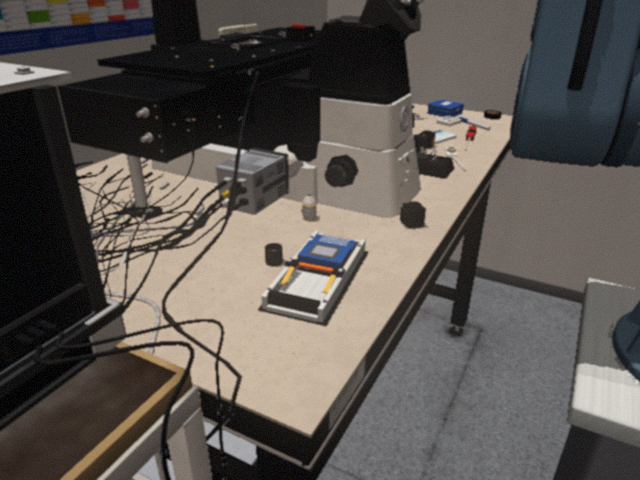

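The top view shows the dock at about px (218–340, 220–288), with its end stop at the left and the carrier at (277–330, 227–273). The lens tube is at (286,205), the objective at (381,191) and the cube at (417,293). I'll enlarge this area.

Run:
```python
import cv2
a=cv2.imread("pics/top0.png")[210:300,210:350]
cv2.imwrite("pics/crop0.png",cv2.resize(a,None,fx=5.7,fy=5.7,interpolation=cv2.INTER_CUBIC))
```

```text
(no output)
```

View pics/crop0.png

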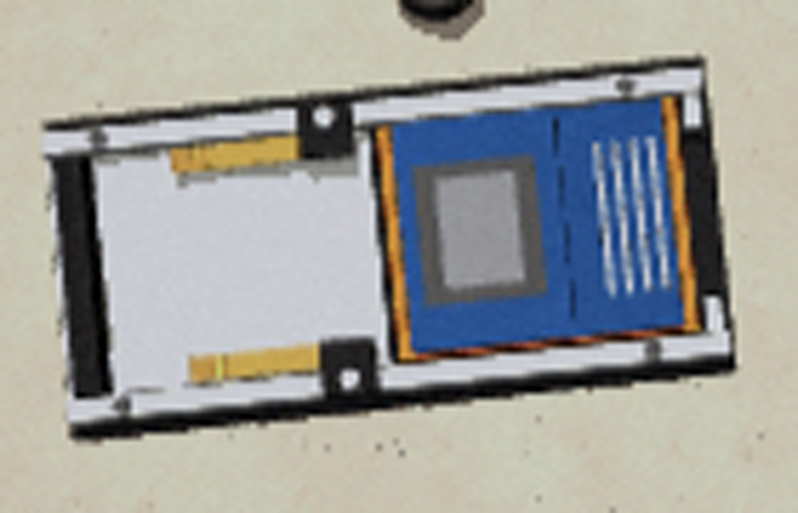

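The dock is clear in the crop: lip inner edges at (300–352,158) and (321–374,340), stop face about (101,275), tray ends at x≈688 and 388. The carrier's step line runs (556,118)–(574,318). Next I fit the pose.

```bash
cat > h.py <<'E'
import numpy as np
from plant import *
from scipy.optimize import least_squares
from scipy.spatial.transform import Rotation as R
def proj(n,P,c=None):
    c=c or get_calibration(n);T=np.linalg.inv(c['extrinsics']);q=(T[:3,:3]@np.atleast_2d(P).T).T+T[:3,3]
    p=(c['intrinsics']@q.T).T;return p[:,:2]/p[:,2:]
def unproj(n,uv,z,c=None):
    c=c or get_calibration(n);E=c['extrinsics'];d=E[:3,:3]@np.linalg.inv(c['intrinsics'])@[uv[0],uv[1],1]
    return E[:3,3]+d*(z-E[2,3])/d[2]
def d2w(p,P):
    P=np.atleast_2d(P)/1000.;return R.from_euler('z',p[2]).apply(P)+[p[0],p[1],0]
def w2d(p,W): return R.from_euler('z',-p[2]).apply(np.atleast_2d(W)-[p[0],p[1],0])*1000
E
python3 - <<'E'
from h import *
cr=lambda a:(np.array(a)+.5)/5.7-.5+210
uv=[(300,158),(352,158),(321,341),(374,338),(101.5,275),(688,214),(388,244)]
P=[(14,-30,35),(-4,-30,35),(14,30,35),(-4,30,35),(85,0,32),(-111,0,22.5),(-11,0,22.5)]
c=get_calibration('top')
f=lambda p:(proj('top',d2w(p,P),c)-cr(uv)).ravel()
r=least_squares(f,[.5,.1,1.6]);print(r.x,r.fun.reshape(-1,2).round(2))
np.save('dock.npy',r.x)
for u,z in[((565,218),.0365),((401,238),.0365),((675,215),.0305)]:
    print('carrier step/nose/tail in dock',w2d(r.x,unproj('top',cr(u),z,c)))
for n,u,z in[('tube',(286.5,205),.03),('obj',(381,191),.04),('cube',(417,293),.043)]:
    w=unproj('top',u,z,c);print(n,w,w2d(r.x,w))
s=sense();Rt=R.from_quat(s['eef_rot']).as_matrix();print(Rt.round(3))
for d in[(-81,0,30.5),(-30,0,30.5),(20,0,20)]:print(d,d2w(r.x,[d]))
print(get_calibration('wrist')['extrinsics'].round(3))
E
```

```text
[0.53708503 0.07049615 1.70711195] [[ 0.23  0.42]
 [ 0.73 -0.6 ]
 [-0.17  0.34]
 [ 0.19 -0.19]
 [-1.24  0.06]
 [ 0.13 -0.23]
 [ 0.15  0.19]]
carrier step/nose/tail in dock [[-69.72762686  -1.87652758  36.5       ]]
carrier step/nose/tail in dock [[-15.79276215  -1.12827635  36.5       ]]
carrier step/nose/tail in dock [[-105.97060001    0.69821936   30.5       ]]
tube [0.62848381 0.0458011  0.03      ] [[-36.88650088 -87.19500611  30.        ]]
obj [ 0.65921959 -0.13123751  0.04      ] [[-216.45958814  -93.58720089   40.        ]]
cube [ 0.46991079 -0.2014162   0.043     ] [[-260.26135818  103.50230996   43.        ]]
[[ 0.947  0.322 -0.   ]
 [ 0.322 -0.947  0.002]
 [ 0.    -0.002 -1.   ]]
(-81, 0, 30.5) [[ 0.54809243 -0.00975245  0.0305    ]]
(-30, 0, 30.5) [[0.54116185 0.04077445 0.0305    ]]
(20, 0, 20) [[0.53436715 0.09031062 0.02      ]]
[[ 0.322 -0.909 -0.265  0.253]
 [-0.947 -0.31  -0.088 -0.521]
 [-0.002  0.279 -0.96   0.384]
 [ 0.     0.     0.     1.   ]]
```

```bash
python3 -m inch '[[[0.025,-0.0324,0,0,0,0],[0.05,-0.065,0,0,0,0],[0.075,-0.097,0,0,0,0],[0.1,-0.13,0,0,0,0],[0.125,-0.162,0,0,0,0]]]' 0 20
python3 -m inch '[[[0.025,-0.0324,0,0,0,0],[0.05,-0.065,0,0,0,0],[0.075,-0.097,0,0,0,0],[0.1,-0.13,0,0,0,0],[0.125,-0.162,0,0,0,0]]]'
python3 -m inch '[[[0,0,0,0,0,-7],[0,0,0,0,0,-14],[0,0,0,0,0,-21],[0,0,0,0,0,-28],[0,0,0,0,0,-35]]]'
python3 -m inch '[[[0,0,0,0,0,-7],[0,0,0,0,0,-14],[0,0,0,0,0,-21],[0,0,0,0,0,-28],[0,0,0,0,0,-35]]]'
python3 -m inch '[[[0,0,0,0,0,-5],[0,0,0,0,0,-9],[0,0,0,0,0,-9]]]'
cat > w.py <<'E'
from h import *
p=np.load('dock.npy');s=sense();Rt=R.from_quat(s['eef_rot']).as_matrix()
tip=s['eef_pos']+Rt[:,2]*tip_reach
print('t',s['time_s'],'tip dock mm',w2d(p,tip).round(1),'yaw rel deg',np.degrees(np.arctan2(Rt[1,0],Rt[0,0])-p[2]).round(2),'z',Rt[:,2].round(4),'F',np.round(s['contact_force'],1),'j',np.round(s['joint_pos'],2),s['width'])
E
python3 w.py
```

```text
time_s: 0.52
eef_pos: [0.2514, -0.3486, 0.2571]
eef_rot: [0.987, 0.163, -0.0, -0.001]
contact_force: [1.5, -0.3, -0.1]
width: 0.057
finger_force: 0.0
time_s: 0.93
eef_pos: [0.3174, -0.1551, 0.2576]
eef_rot: [0.987, 0.163, 0.0, 0.0]
contact_force: [0.4, -1.1, -0.1]
width: 0.0233
finger_force: 0.0
time_s: 1.35
eef_pos: [0.3175, -0.1567, 0.2575]
eef_rot: [0.89, 0.455, -0.0, -0.0]
contact_force: [-0.4, 0.1, 0.0]
width: 0.0002
finger_force: 0.0
time_s: 1.77
eef_pos: [0.3173, -0.1569, 0.2574]
eef_rot: [0.712, 0.702, 0.0, -0.0]
contact_force: [0.6, 1.0, 0.2]
width: 0.0003
finger_force: 0.0
time_s: 2.02
eef_pos: [0.3173, -0.157, 0.2574]
eef_rot: [0.657, 0.754, 0.0, -0.0]
contact_force: [0.6, 0.4, 0.2]
width: 0.0006
finger_force: 0.0
t 2.0167 tip dock mm [[-195.5  248.6  238.4]] yaw rel deg 0.11 z [-4.e-04  4.e-04 -1.e+00] F [0.6 0.4 0.2] j [-0.8  -0.37  2.11 -0.    1.4  -0.94] 0.000569733810127827
```

```bash
python3 -m inch '[[[0.015,0.035,0.01,0,0,0],[0.03,0.068,0.025,0,0,0],[0.045,0.1,0.04,0,0,0],[0.06,0.133,0.055,0,0,0],[0.075,0.166,0.065,0,0,0]]]'
python3 -m inch '[[[0.015,0.03,0.015,0,0,0],[0.03,0.06,0.03,0,0,0],[0.0375,0.0826,0.05,0,0,0],[0.0375,0.0826,0.07,0,0,0],[0.0375,0.0826,0.08,0,0,0]]]'
python3 -m inch '[[[0,0,0.01,0,0,0],[0,0,0.01,0,0,0],[0,0,0.01,0,0,0]]]'
python3 w.py
python3 - <<'E'
from h import *
import cv2
w=camera('wrist')[:,:,::-1];t=camera('top')[:,:,::-1];s=camera('scene')[:,:,::-1]
a=cv2.resize(s[200:340,230:400],(680,560),interpolation=cv2.INTER_CUBIC)
cv2.imwrite('pics/w1.png',w);cv2.imwrite('pics/s1.png',a)
E
```

```text
time_s: 2.43
eef_pos: [0.4724, -0.0588, 0.191]
eef_rot: [0.659, 0.753, -0.0, -0.001]
contact_force: [-0.1, -0.6, 0.5]
width: 0.0007
finger_force: 0.0
time_s: 2.85
eef_pos: [0.5478, -0.0108, 0.1098]
eef_rot: [0.658, 0.753, -0.001, -0.002]
contact_force: [-0.7, 0.9, -1.6]
width: 0.0007
finger_force: 0.0
time_s: 3.1
eef_pos: [0.5481, -0.0124, 0.1028]
eef_rot: [0.658, 0.753, -0.0, -0.0]
contact_force: [0.5, 0.5, -0.2]
width: 0.0005
finger_force: 0.0
t 3.1 tip dock mm [[-83.6   0.4  83.8]] yaw rel deg -0.11 z [-7.e-04  1.e-04 -1.e+00] F [ 0.5  0.5 -0.2] j [-0.24  0.31  1.79 -0.    1.04 -0.37] 0.0004900831286899398
```

View pics/w1.png

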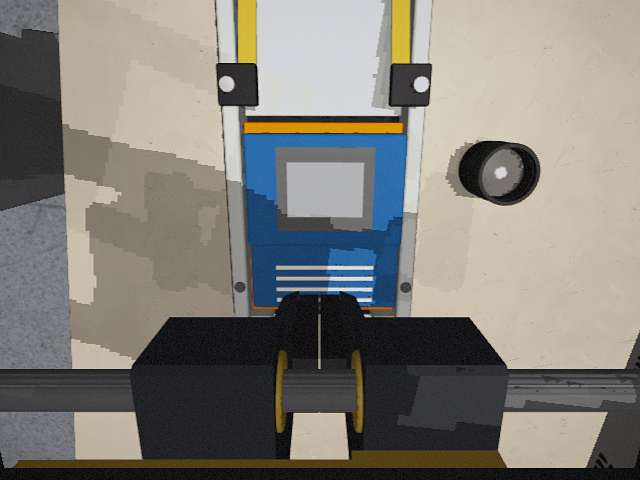

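View pics/s1.png

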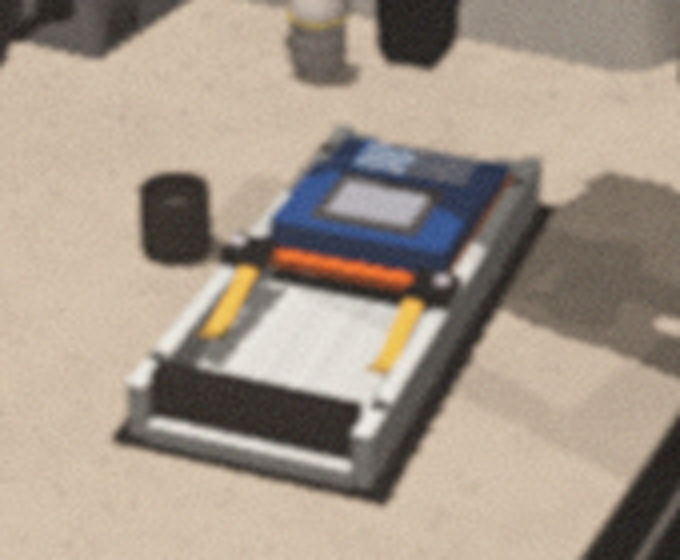

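Wrist view: lip inner edges at px (257/390, 64–105), carrier step line at y≈244 (x 250–403), tail edge at y≈307. The fingertips are over the striped ledge, and the lens tube is well to the right. Next I check the dock pose from this view.

Run:
```python
from h import *
p=np.load('dock.npy');c=get_calibration('wrist')
for n,u,z in[('lipNrear -4,30',(257,105),35),('lipNfront 14,30',(257,64),35),('lipFrear -4,-30',(390,105),35),('lipFfront',(390,64),35),('stepL',(250,244),36.5),('stepR',(403,244),36.5),('tail',(323,307),30.5),('L',(254,306),30.5),('R',(393,306),30.5),('trayfront -11',(323,122),22.5)]:
    print(n,w2d(p,unproj('wrist',u,z/1000,c)).round(1))
s=sense();Rt=R.from_quat(s['eef_rot']).as_matrix();print(proj('wrist',s['eef_pos']+Rt[:,2]*.019,c))
```

```text
lipNrear -4,30 [[-3.6 27.1 35. ]]
lipNfront 14,30 [[13.7 26.4 35. ]]
lipFrear -4,-30 [[ -3.6 -33.4  35. ]]
lipFfront [[ 13.6 -32.6  35. ]]
stepL [[-69.   33.3  36.5]]
stepR [[-69.2 -42.8  36.5]]
tail [[-106.1   -3.1   30.5]]
L [[-105.4   33.8   30.5]]
R [[-105.6  -40.7   30.5]]
trayfront -11 [[-11.   -3.1  22.5]]
[[318.77309805 315.2867404 ]]
```

```bash
python3 -m inch '[[[0,0.0025,0.02,0,0,0],[0,0.0025,0.035,0,0,0],[0,0.0025,0.045,0,0,0],[0,0.0025,0.048,0,0,0],[0,0.0025,0.048,0,0,0]]]'
python3 w.py
python3 -m inch '[[[0,0,0.003,0,0,0],[0,0,0.006,0,0,0],[0,0,0.009,0,0,0],[0,0,0.009,0,0,0]]]'
python3 w.py
```

```text
time_s: 3.67
eef_pos: [0.5507, -0.0118, 0.0545]
eef_rot: [0.658, 0.753, -0.0, -0.0]
contact_force: [0.3, -0.6, 1.0]
width: 0.0005
finger_force: 0.0
t 3.6667 tip dock mm [[-83.3  -2.3  35.5]] yaw rel deg -0.05 z [-9.e-04  2.e-04 -1.e+00] F [ 0.3 -0.6  1. ] j [-0.24  0.4   1.79  0.    0.95 -0.37] 0.0005124306475642092
time_s: 4.0
eef_pos: [0.552, -0.0119, 0.0463]
eef_rot: [0.658, 0.753, 0.0, 0.001]
contact_force: [-0.2, -0.0, 4.6]
width: 0.0004
finger_force: 2.6
t 4.0 tip dock mm [[-83.7  -3.6  27.3]] yaw rel deg -0.03 z [ 2.e-03 -5.e-04 -1.e+00] F [-0.2 -0.   4.6] j [-0.24  0.42  1.79 -0.    0.93 -0.37] 0.0004067444570762592
```

```bash
python3 -m inch '[[[0,0,0.002,0,0,0],[0,0,0.005,0,0,0],[0,0,0.007,0,0,0],[0,0,0.007,0,0,0]]]'
python3 w.py
python3 -m inch '[[[0,0,0.001,0,0,0],[0,0,0.002,0,0,0],[0,0,0.002,0,0,0]]]'
python3 w.py
```

```text
time_s: 4.33
eef_pos: [0.552, -0.0119, 0.04]
eef_rot: [0.657, 0.753, 0.0, 0.001]
contact_force: [-3.4, -0.5, 9.4]
width: 0.0004
finger_force: 4.5
t 4.3333 tip dock mm [[-83.7  -3.6  21. ]] yaw rel deg -0.02 z [ 1.7e-03 -5.0e-04 -1.0e+00] F [-3.4 -0.5  9.4] j [-0.24  0.43  1.79 -0.    0.92 -0.37] 0.0004320098653154455
time_s: 4.58
eef_pos: [0.5521, -0.012, 0.0397]
eef_rot: [0.657, 0.754, 0.0, 0.001]
contact_force: [-8.9, -0.1, 25.9]
width: 0.0002
finger_force: 12.6
t 4.5833 tip dock mm [[-83.8  -3.7  20.7]] yaw rel deg 0.0 z [ 1.3e-03 -7.0e-04 -1.0e+00] F [-8.9 -0.1 25.9] j [-0.24  0.43  1.79 -0.    0.92 -0.37] 0.00023271918889705877
```

The tray has bottomed, with about 26 N of press. I now slide forward, easing the sideways load.

```bash
python3 -m inch '[[[0.002,-0.001,0,0,0,0],[0.005,-0.001,0,0,0,0],[0.008,-0.001,0,0,0,0],[0.012,-0.001,0,0,0,0]]]'
python3 w.py
python3 -m inch '[[[0.004,0,0,0,0,0],[0.008,0,0,0,0,0],[0.012,0,0,0,0,0],[0.016,0,0,0,0,0],[0.02,0,0,0,0,0]]]'
python3 w.py
python3 - <<'E'
from h import *
import cv2
w=camera('wrist')[:,:,::-1];s=camera('scene')[:,:,::-1]
a=cv2.resize(s[200:340,230:400],(583,480),interpolation=cv2.INTER_CUBIC)
cv2.imwrite('pics/m2.png',cv2.resize(np.hstack([w[:,150:500],a]),(800,412)))
E
```

```text
time_s: 4.92
eef_pos: [0.5521, -0.0029, 0.0399]
eef_rot: [0.657, 0.753, 0.001, 0.004]
contact_force: [1.7, -10.3, 12.5]
width: 0.0004
finger_force: 7.1
t 4.9167 tip dock mm [[-74.9  -5.   20.9]] yaw rel deg -0.02 z [ 0.0076 -0.005  -1.    ] F [  1.7 -10.3  12.5] j [-0.22  0.42  1.8  -0.    0.91 -0.35] 0.00039042101886635494
time_s: 5.33
eef_pos: [0.5497, 0.0172, 0.0399]
eef_rot: [0.657, 0.754, 0.001, 0.005]
contact_force: [1.2, -9.8, 12.6]
width: 0.0006
finger_force: 7.3
t 5.3333 tip dock mm [[-54.6  -5.4  20.9]] yaw rel deg -0.01 z [ 0.0081 -0.0046 -1.    ] F [ 1.2 -9.8 12.6] j [-0.18  0.42  1.81 -0.    0.91 -0.32] 0.0005768572570338911
```

View pics/m2.png

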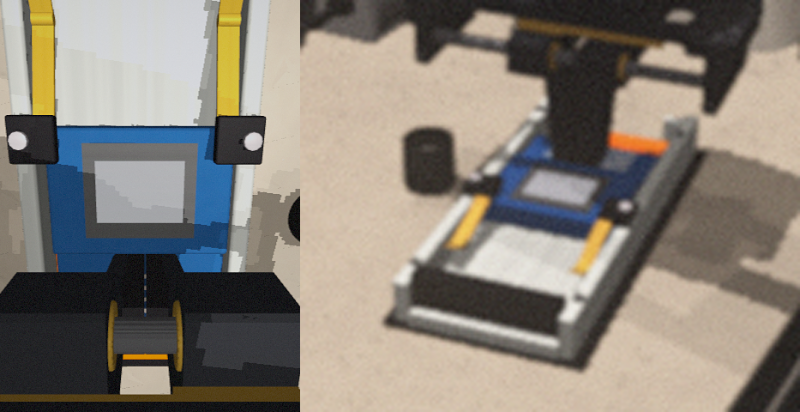

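The nose is entering under both lips (left panel, lip blocks at about y=140), and the fingers sit centred against the step. I continue with slightly more press.

```bash
python3 -m inch '[[[0.003,0,0.001,0,0,0],[0.006,0,0.001,0,0,0],[0.01,0,0.001,0,0,0],[0.014,0,0.001,0,0,0],[0.018,0,0.001,0,0,0]]]'
python3 w.py
python3 -m inch '[[[0.004,0,0,0,0,0],[0.008,0,0,0,0,0],[0.012,0,0,0,0,0],[0.016,0,0,0,0,0],[0.02,0,0,0,0,0]]]'
python3 w.py
```

```text
time_s: 5.85
eef_pos: [0.548, 0.0338, 0.0397]
eef_rot: [0.657, 0.754, 0.001, 0.006]
contact_force: [0.5, -18.4, 16.1]
width: 0.0004
finger_force: 10.1
t 5.85 tip dock mm [[-38.   -5.9  20.7]] yaw rel deg -0.01 z [ 0.0093 -0.0065 -0.9999] F [  0.5 -18.4  16.1] j [-0.15  0.42  1.81 -0.01  0.9  -0.28] 0.00037134599316667
time_s: 6.27
eef_pos: [0.5456, 0.0522, 0.0397]
eef_rot: [0.657, 0.754, -0.0, 0.006]
contact_force: [0.8, -23.2, 16.6]
width: 0.0006
finger_force: 13.8
t 6.2667 tip dock mm [[-19.5  -6.1  20.7]] yaw rel deg 0.01 z [ 0.0096 -0.0086 -0.9999] F [  0.8 -23.2  16.6] j [-0.12  0.42  1.81 -0.01  0.9  -0.25] 0.000637016662673695
```

```bash
python3 -m inch '[[[0.004,-0.001,0.0005,0,0,0],[0.008,-0.001,0.0005,0,0,0],[0.012,-0.001,0.0005,0,0,0],[0.016,-0.001,0.0005,0,0,0],[0.02,-0.001,0.0005,0,0,0]]]'
python3 w.py
python3 -m inch '[[[0.004,0,0,0,0,0],[0.008,0,0,0,0,0],[0.012,0,0,0,0,0],[0.012,0,0,0,0,0]]]'
python3 w.py;  python3 - <<'E'
from h import *
import cv2
w=camera('wrist')[:,:,::-1];s=camera('scene')[:,:,::-1]
a=cv2.resize(s[200:340,230:400],(583,480),interpolation=cv2.INTER_CUBIC)
cv2.imwrite('pics/m3.png',cv2.resize(np.hstack([w[:,150:500],a]),(800,412)))
E
```

```text
time_s: 6.68
eef_pos: [0.5428, 0.0723, 0.0397]
eef_rot: [0.657, 0.754, 0.001, 0.007]
contact_force: [2.1, -22.5, 18.3]
width: 0.0004
finger_force: 17.0
t 6.6833 tip dock mm [[ 0.8 -6.1 20.7]] yaw rel deg -0.0 z [ 0.0115 -0.0078 -0.9999] F [  2.1 -22.5  18.3] j [-0.08  0.42  1.81 -0.01  0.9  -0.21] 0.00037557242221085885
time_s: 7.02
eef_pos: [0.541, 0.0853, 0.0396]
eef_rot: [0.657, 0.754, 0.001, 0.006]
contact_force: [2.8, -17.2, 18.3]
width: 0.0005
finger_force: 16.5
t 7.0167 tip dock mm [[14.  -6.1 20.6]] yaw rel deg 0.0 z [ 0.0113 -0.0062 -0.9999] F [  2.8 -17.2  18.3] j [-0.06  0.42  1.81 -0.01  0.9  -0.19] 0.0004560852515468823
```

View pics/m3.png

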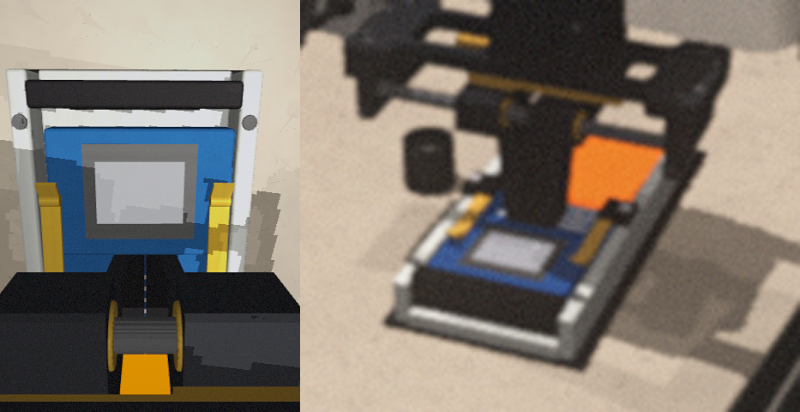

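Both leaf springs ride on the carrier. About 8–10 mm remain to the stop, so I keep pushing until the force rises.

```bash
python3 -m inch '[[[0.003,0,0,0,0,0],[0.005,0,0,0,0,0],[0.007,0,0,0,0,0],[0.007,0,0,0,0,0]]]'
python3 w.py
python3 -m inch '[[[0.001,0,0,0,0,0],[0.002,0,0,0,0,0],[0.003,0,0,0,0,0],[0.003,0,0,0,0,0]]]'
python3 w.py
```

```text
time_s: 7.45
eef_pos: [0.54, 0.0921, 0.0394]
eef_rot: [0.657, 0.754, 0.001, 0.006]
contact_force: [2.4, -18.2, 17.6]
width: 0.0004
finger_force: 13.6
t 7.45 tip dock mm [[20.9 -6.  20.4]] yaw rel deg 0.0 z [ 0.0112 -0.0062 -0.9999] F [  2.4 -18.2  17.6] j [-0.04  0.42  1.81 -0.01  0.9  -0.18] 0.00039007605021330535
time_s: 7.78
eef_pos: [0.5399, 0.0929, 0.0394]
eef_rot: [0.657, 0.754, 0.0, 0.007]
contact_force: [1.9, -28.5, 16.8]
width: 0.0005
finger_force: 16.5
t 7.7833 tip dock mm [[21.6 -6.  20.4]] yaw rel deg 0.03 z [ 0.0113 -0.0095 -0.9999] F [  1.9 -28.5  16.8] j [-0.04  0.42  1.81 -0.01  0.9  -0.17] 0.00048379981727116153
```

It has reached the stop (28 N, no further motion). I release: ease off, then straight up.

```bash
python3 -m inch '[[[-0.001,0,-0.001,0,0,0],[-0.002,0,-0.002,0,0,0],[-0.004,0,-0.004,0,0,0],[-0.005,0,-0.01,0,0,0],[-0.005,0,-0.025,0,0,0]]]'
python3 -m inch '[[[0,0,-0.02,0,0,0],[0,0,-0.05,0,0,0],[0,0,-0.08,0,0,0],[0,0,-0.08,0,0,0]]]'
python3 w.py;  python3 - <<'E'
from h import *
import cv2
w=camera('wrist')[:,:,::-1];s=camera('scene')[:,:,::-1]
a=cv2.resize(s[200:340,230:400],(583,480),interpolation=cv2.INTER_CUBIC)
cv2.imwrite('pics/m4.png',cv2.resize(np.hstack([w[:,150:500],a]),(800,412)))
E
```

```text
time_s: 8.2
eef_pos: [0.5333, 0.0932, 0.0588]
eef_rot: [0.658, 0.753, -0.001, -0.001]
contact_force: [-0.4, -0.2, -0.4]
width: 0.0005
finger_force: 0.0
time_s: 8.53
eef_pos: [0.5382, 0.0941, 0.1463]
eef_rot: [0.657, 0.754, 0.003, 0.004]
contact_force: [1.5, 0.3, -0.4]
width: 0.0003
finger_force: 0.0
t 8.5333 tip dock mm [[ 23.2  -4.5 127.3]] yaw rel deg -0.02 z [ 9.7e-03 -3.0e-04 -1.0e+00] F [ 1.5  0.3 -0.4] j [-0.04  0.24  1.78  0.    1.11 -0.18] 0.0003291037951056948
```

View pics/m4.png

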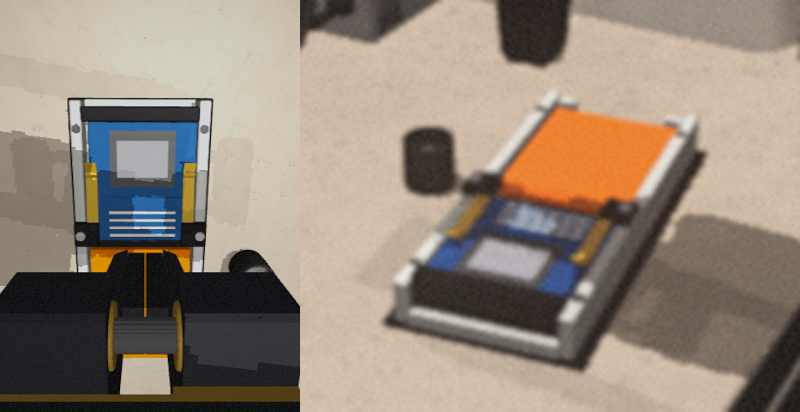

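The carrier looks home, the tray is up and the springs are on it. I'll check the nose gap enlarged.

Run:
```python
from h import *
import cv2
w=camera('wrist')[:,:,::-1];c=get_calibration('wrist')
cv2.imwrite('pics/m5.png',cv2.resize(w[105:305,220:410],(570,600),interpolation=cv2.INTER_CUBIC))
p=np.load('dock.npy')
for P in [(85,-3,32),(85,-3,26),(31,-3,26),(31-3.5,-3,26),(-5,-3,20),(-11,-3,22.5),(-4,27,35),(14,27,35)]:
    print(P,((proj('wrist',d2w(p,[P]),c)-[220,105])*3).round(0))
```

```text
(85, -3, 32) [[310. 118.]]
(85, -3, 26) [[309. 117.]]
(31, -3, 26) [[309. 389.]]
(27.5, -3, 26) [[309. 406.]]
(-5, -3, 20) [[308. 543.]]
(-11, -3, 22.5) [[308. 573.]]
(-4, 27, 35) [[162. 566.]]
(14, 27, 35) [[159. 483.]]
```

View pics/m5.png

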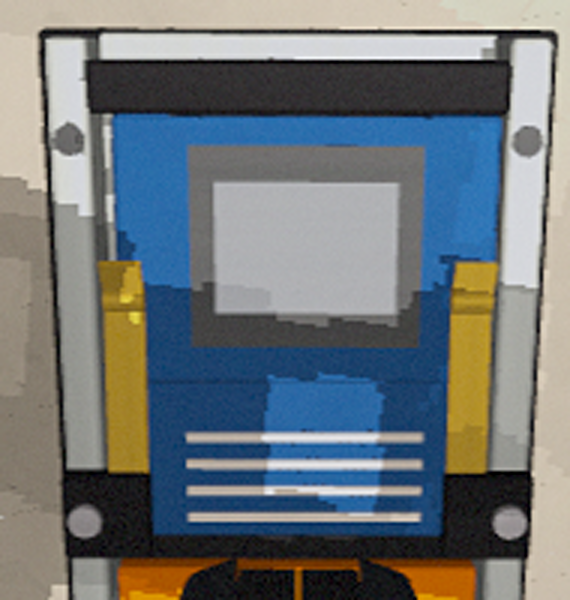

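The nose meets the stop face with no gap: the stop edge is at y≈112 and the step at y≈381, which matches the prediction for home. Handing in.

```bash
python3 -c "
from plant import *
print(job_done())"
```

```text
the job is handed in; nothing more can be done
None
```

I pressed the carrier down, slid it under both leaf springs to the end stop and handed the job in; the last pictures show it home under both springs with the tray back up, though no verdict came back.

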